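Transfer a hanging slide carrier over the rail end stop into the next rail's nest

ROBOT

A 6-joint arm with a two-finger parallel gripper is mounted at the origin on the work surface. World frame = base frame: x ahead of the robot, y to its left, z up, the work surface at z = 0. Lengths are in mm, angles in rad, forces in N, time in s.
With the tool pointing down it reaches from about 250 to 800 mm from the base axis. Payload 3.9 kg.
Tool frame: the origin (TCP) lies at the very end of the fingers, on their centre line; the grasp point (between the pads) lies 19 mm behind it (grasp_offset is the distance from the TCP to the grasp point, in mm); z points along the fingers, y is the line along which they close (so a half turn about z gives the same grasp; the last joint's range is limited). The gripper opens to 85 mm and grips with 20 to 120 N. Pads are 22 mm wide; open, the fingers measure 114 mm over their backs; the gripper's body (76 mm by 85 mm) begins 54 mm behind the grasp point. The pads swing forward as they close: fully open they stand 13 mm farther back than shut.
Start: joints at [1.117, 0.26, -0.138, 1.173, 0, 1.571], TCP at [230.146, 471.856, 231.304] pointing down, gripper open.
Joint ranges: [-2.78, 2.78], [-0.83, 1.72], [-1.28, 1.37], [-1.9, 2.12], [-1.57, 1.48], [-3.14, 3.14]. Speed limits (rad/s): [2.57, 2.57, 3.14, 3.14, 3.14, 3.14].

INTERFACE

Orientations are given as [roll, pitch, yaw] about the fixed x, y, z axes, in that order (R = Rz(yaw) Ry(pitch) Rx(roll)).
In Python, from cell import * gives the robot as it stands.
- The arm moves only by the tool arm_command, never from a script. Its argument "steps" is one flat list of numbers, 7 for each row, row after row: the shift along the world's x, y, z in mm, then the turn, a rotation vector about the world's x, y, z in rad, then the opening in per cent of the stroke, from 0 (shut) to 100 (fully open). In form: [tx, ty, tz, ax, ay, az, fingers, tx, ty, tz, ax, ay, az, fingers, ...]. A call has exactly 10 rows; each row is the pose to reach, as a shift and turn from the pose commanded when the call began; what a row does not reach only later rows make up. A row lasts 1/12 s, in which the tool goes at most 41.7 mm and 7.16 degrees, less where a joint would pass 70% of its speed; a pose out of reach is approached as far as the arm can. A call with a gripper value outside its range is refused whole. The fingers move at their own pace and stop on an object; "newtons" is the grip in N (left out, the last holds). Time passes only in rows, so rows that repeat a pose let the fingers close, or fill a call up. It gives the time, the measured TCP pose, the force, the opening and the grip force at its end, in the units of the state.
- state(): the state, without advancing time (a new reading comes with each control period).
- grab_frame(name): name is "scene" or "top" or "wrist"; returns (picture, depth): 384x512x3 uint8, red, green, blue; 384x512 float32, mm along the optical axis (not along the pixel's ray), 0 where there is no reading.
- calibration(name): a dict with "K" (3x3 intrinsics, pixels), "xyz" and "rotation" of the camera in the world; the wrist camera has in their place "mount" (4x4, takes a point from camera to tool coordinates, whose origin is the TCP and whose axes are the flange's). Camera axes: x right, y up, looking along -z (the intrinsics and any distortion apply to the point x, -y, -z); pixel columns grow to the right and rows downward; lengths in mm; the calibration is good to about 2 mm. A picture is of the moment at which its call begins: read the wrist's pose just before it. calibration takes no time and is no camera call.
- sign_off(): hands the job in; it is judged then, once.
Trained networks look in the newest picture that a camera, given by its name, has taken for a name from the list of things; names that differ only in an ending like _2 or _b are one class to them, and where a whole thing is asked for, a point or a joint stands for the part that bears it (a point fixed in the world has none). Each returns a list of dicts, best first, with "score" (0 to 1); they miss things now and then, are a little off and sometimes report something else, mostly with a low value. They report only what shows in the picture. A call takes as long as a camera call.
- spot_in(camera, label): "position" ([column, row] in pixels, amid what is visible of it).
The state is a dict: "time_s": time; "joint_positions": joint angles; "qvel": joint speeds; "tau": joint torques, N m; "position": TCP position; "tcp_rot": TCP orientation; "contact_force": force on the tool from outside, world axes, zero at the start; "ft_torque": the same for the moment, N m; "width": finger opening in mm; "finger_force": force on a finger pad.
Only numpy, scipy, OpenCV 4.12 (cv2) and the standard library are available. Lean on these libraries where they do the work, as an engineer would, in place of code of your own. Each camera call takes 0.05 s, during which the arm holds its last target. There are 200 camera calls.

TASK

Lift the blue-handled slide carrier over the red end stop of the rail with the grey post, thread it onto the bar of the rail with the blue post, and bring it gently along to the tall yellow end plate of the nest there. Let it settle down between the yellow ridge and the plate so that it presses the green pad fully down, hanging straight, and let go. Glass slides: keep the carrier upright, never push hard against the rails, and leave the orange-handled carrier and the other bench things where they are.

Things in the scene. Friction and masses are not known exactly. Their poses are not given: they have to be found in the camera images.
- rail1: First rail (grey post), fixed: level aluminium bar 10 mm wide, 12 mm tall, top at z = 185 mm, held only by a post at its far end. Origin at the base's underside, vertically below the bar's free end; z up; the bar runs 250 mm along this frame's +y. Post 34 x 30 mm at y = 265 mm, 197 mm high. Base plate 90 mm wide, y = -10 to 280 mm, 20 mm thick.
- rail1_end (a point): Bar top at the free end of the first rail, on the bar's centre line (axes as rail1). A red end stop stands here, on the bar's first 6 mm, 10 mm high and as wide as the bar.
- rail2: Second rail (blue post), fixed: the same, but the bar runs from the origin along this frame's -y (bar y = 0 to -250 mm, post at -265 mm), top at z = 185 mm in this frame; the stand is sunk up to 12 mm into the table, so its bar may be lower than the first. A yellow nest is clamped on the bar; its place differs every time and is not measured: middle between y = -100 and -180 mm.
- rail2_end (a point): Bar top at the free end of the second rail, on the centre line (axes as rail2), with the same 10 mm red stop. Yellow nest farther on, in order: ridge across the bar, 6 mm high, 45 degree flanks, crest 30.5 mm before the nest's middle; 49 mm of room; rigid end plate, face 24.5 mm beyond the middle, 34 mm wide, 36 mm above the bar top. The clamp does not yield.
- seat (a joint): Green sprung pad, 9 x 24 mm, in the middle of the nest, standing 3 mm above the bar top: its travel in m, 0 = up, 0.003 = fully down (flush with the bar). It takes about 1.2 N to push fully down; the carrier's weight alone does it.
- carrier_grip (a point): Centre of the blue upright handle tab of the carrier to be moved (web 10 mm thick in x, 46 mm high; at each end in y a flange 24 mm wide, 4 mm thick, with 34 mm between the flanges for the fingers). Axes: z up, y along the rail it hangs on. Below the tab: steel saddle 28 x 46 (y) x 10 mm whose flat underside, 33 mm below this point, rests on the bar. Carrier mass 0.2 to 0.4 kg, well balanced below the tab.
- carrier_saddle (a point): Middle of that saddle's underside. Two legs, 20 mm apart inside, 24 mm long in y, go down beside the bar to a crosspiece 48 mm below: a closed loop, so the carrier leaves a bar only over its free end; it can rise at most 36 mm on the bar and must rise over 10 mm to pass a stop. Below hangs the rack of glass slides, 44 x 50 (y) mm, lowest point 134 mm below here.
- spare_grip (a point): The same point of an identical carrier with an orange handle, hanging on the first rail behind the blue one; it stays there.
- mouse_top (a point): Top of the black computer mouse, 105 x 62 x 30 mm; leave alone.
- stain_mid (a point): Middle of the amber stain bottle, 56 mm across, 110 mm high; leave alone.
- dish_mid (a point): Middle of the clear dish, 90 mm across, 16 mm high; leave alone.
- slidebox_mid (a point): Middle of the green slide box, 85 x 170 x 35 mm; leave alone.
- pencup_mid (a point): Middle of the grey cup, 72 mm across, 95 mm high; leave alone.

How it is judged:
By the outcome, as a careful person would: the job done as asked, in the order asked, and still so for the second after the job is handed in, with the robot touching nothing.
It also fails if it takes over 54 s, if anything falls off the work surface, if the arm or the gripper's body presses on something with over 40 N, if the wrist force passes 120 N, or if a joint passes its speed limit or range.

## Working session

There is one attempt and no reset: what is moved stays moved. The work goes in short steps, Python scripts to look and compute and a tool call to move; the robot and the scene stay as the last step left them, time stands still between calls to the robot, and variables do not carry over. Pictures are saved under pics/ and viewed, at most 10 in all, crops included, and the job is handed in when it is done.

Besides the shell and the picture viewer there is one more tool, called after "Request:" by a JSON object that holds its "api" and its "payload". arm_command: Moves the arm, as the interface text tells. Its arguments: {"type":"object","properties":{"steps":{"type":"array"},"newtons":{"type":"number"}},"required":["steps"]}

```bash
mkdir -p pics; cat > h.py <<'E'
from cell import *
import numpy as np, cv2
def save(n,im): cv2.imwrite('pics/'+n,im[:,:,::-1])
def cam(name,st=None):
    c=calibration(name); K=np.array(c['K'])
    if 'mount' in c:
        from scipy.spatial.transform import Rotation as R
        T=np.eye(4); T[:3,:3]=R.from_euler('xyz',st['tcp_rot']).as_matrix(); T[:3,3]=st['position']
        T=T@np.array(c['mount'])
        return K,T[:3,:3],T[:3,3],c
    Rm=np.array(c['rotation'])
    if Rm.shape!=(3,3):
        from scipy.spatial.transform import Rotation as R
        Rm=R.from_euler('xyz',Rm).as_matrix()
    return K,Rm,np.array(c['xyz']),c
def und(K,c,px):
    d=c.get('distortion',c.get('dist'))
    p=cv2.undistortPoints(np.array([[px]],float),K,None if d is None else np.array(d,float))[0,0]
    return np.array([p[0],-p[1],-1])
def pt(C,px,depth): K,R,t,c=C; return R@(und(K,c,px)*depth)+t
def ptz(C,px,z): K,R,t,c=C; r=R@und(K,c,px); return t+r*(z-t[2])/r[2]
E
python3 - <<'E'
from h import *
print(state())
for n in('scene','top'):
    im,d=grab_frame(n); save(n+'0.png',im); C=cam(n); print({k:v for k,v in C[3].items()})
    np.save(n+'d.npy',d)
    for l in('carrier_grip','spare_grip','rail1','rail2','rail1_end','rail2_end','seat','stain_mid','pencup_mid'):
        for r in spot_in(n,l)[:2]:
            u,v=r['position']; z=np.median(d[int(v)-1:int(v)+2,int(u)-1:int(u)+2]); print(n,l,r['score'],np.round([u,v]),np.round(pt(C,(u,v),z)))
E
```

```text
{'time_s': 0.0, 'joint_positions': array([ 1.11699837e+00,  2.60685872e-01, -1.39378268e-01,  1.17272083e+00,
       -3.95527839e-05,  1.57073960e+00]), 'qvel': array([-0.0012408 , -0.0014457 ,  0.00037597,  0.00023126, -0.00139935,
        0.00029722]), 'tau': array([ 4.85705477e-04, -4.05680180e+01,  2.53920239e+01,  1.88127748e-02,
       -1.15211947e-06, -7.16976047e-06]), 'position': array([229.85766091, 471.23435836, 230.46047173]), 'tcp_rot': array([-3.13960401e+00,  3.94398926e-05,  2.68785150e+00]), 'contact_force': array([-0.40593307, -0.3294758 , -0.2129467 ]), 'ft_torque': array([-0.04712603, -0.00938761, -0.01359188]), 'finger_force': 0.0, 'width': 85.36553987182762}
{'K': array([[400.99820649,   0.        , 252.49835637],
       [  0.        , 400.99820649, 195.29592308],
       [  0.        ,   0.        ,   1.        ]]), 'xyz': array([1177.8174891 , -602.03245568, 1127.66211469]), 'rotation': array([ 0.7293315 , -0.01266092,  0.80434036])}
scene carrier_grip 0.72 [268. 161.] [486. 157. 160.]
scene spare_grip 0.71 [290. 149.] [479. 281. 138.]
scene spare_grip 0.26 [26
[... 568 characters left out ...]
  ]]), 'xyz': array([ 485.91029883,   24.4012364 , 1221.46828221]), 'rotation': array([ 0.06794712,  0.00817013, -1.5920292 ])}
top carrier_grip 0.65 [207. 225.] [469. 150. 240.]
top spare_grip 0.69 [167. 221.] [482. 258. 242.]
top spare_grip 0.61 [110. 209.] [526. 503.  19.]
top rail1 0.75 [190. 222.] [477. 206. 186.]
top rail1 0.61 [330. 215.] [ 489. -229.   14.]
top rail2 0.75 [190. 222.] [477. 206. 186.]
top rail2 0.61 [330. 215.] [ 489. -229.   14.]
top rail1_end 0.71 [188. 221.] [480. 239.  24.]
top rail2_end 0.59 [329. 216.] [ 486. -226.   14.]
top seat 0.19 [205. 221.] [480. 161. 193.]
top stain_mid 0.61 [318. 142.] [ 720. -184.   88.]
top pencup_mid 0.61 [112. 210.] [521. 501.   7.]
```

```bash
python3 - <<'E'
import cv2
a=cv2.imread('pics/top0.png'); b=cv2.imread('pics/scene0.png')
cv2.imwrite('pics/t1.png',cv2.resize(a[120:310,60:440],None,fx=2.1,fy=2.1,interpolation=cv2.INTER_CUBIC))
cv2.imwrite('pics/s1.png',cv2.resize(b[80:330,90:400],None,fx=2.4,fy=2.4,interpolation=cv2.INTER_CUBIC))
E
```

```text
(no output)
```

View pics/t1.png

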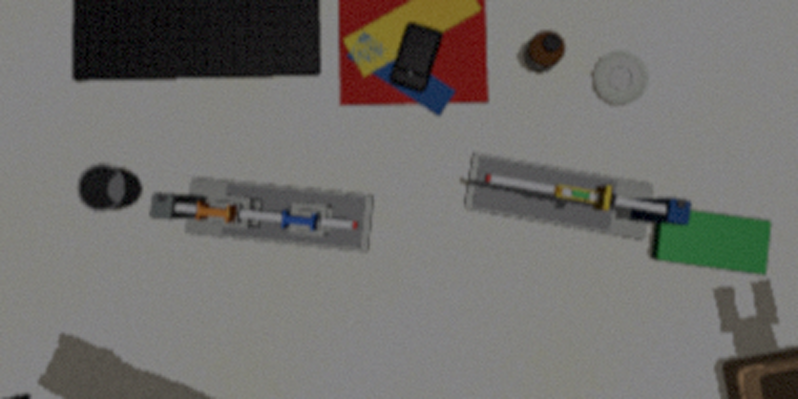

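View pics/s1.png

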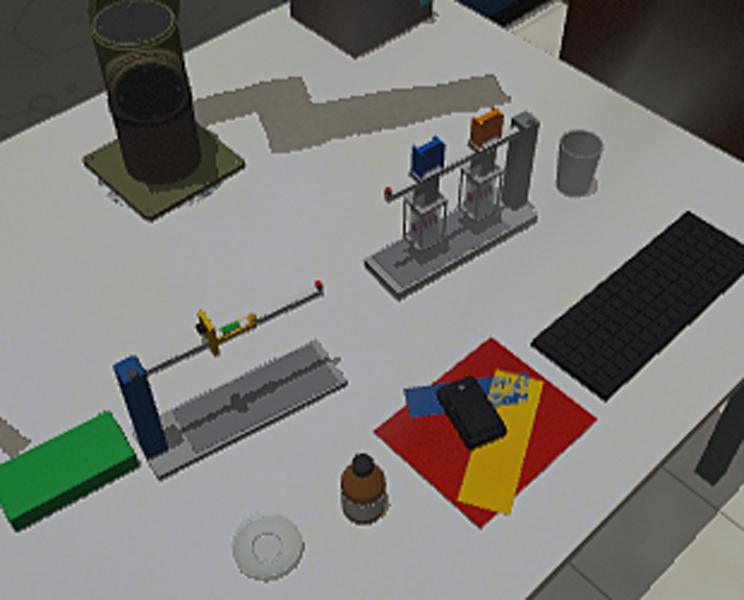

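The top view (crop scale 2.1, offset 60,120) shows rail1 at left: orange handle at (216,212), blue handle at (300,219), red stop at (355,225). Rail2 is at right: red stop at (488,179), ridge about (562,194), green pad (580,195), plate (607,197), blue post (679,211). The scene view agrees with this.

```bash
cat > m.py <<'E'
from h import *
def cent(im,box,f):
    x0,y0,x1,y1=box; s=im[y0:y1,x0:x1].astype(int); m=f(s[...,0],s[...,1],s[...,2]); ys,xs=np.nonzero(m)
    return (xs.mean()+x0,ys.mean()+y0),len(xs),(xs.min()+x0,xs.max()+x0,ys.min()+y0,ys.max()+y0)
red=lambda r,g,b:(r>g+35)&(r>b+35)
yel=lambda r,g,b:(r>b+50)&(g>b+30)
grn=lambda r,g,b:(g>r+40)&(g>b+30)
blu=lambda r,g,b:(b>r+40)&(b>g+20)
E
python3 - <<'E'
from m import *
P={}
T=[('red1',red,195,(218,218,240,236),(355,225)),]
im=cv2.imread('pics/top0.png')[:,:,::-1]; C=cam('top')
for n,f,z,box in [('red1',red,195,(220,218,240,236)),('blue1',blu,238,(190,212,218,236)),('orange',red,238,(148,208,178,236)),
  ('red2',red,190,(284,198,300,212)),('grn',grn,183,(325,203,349,220)),('plate',yel,215,(343,203,356,225)),('ridge',yel,183,(318,203,332,220)),('post2',blu,192,(372,208,396,232))]:
    try: p,k,b=cent(im,box,f); P[n]=ptz(C,p,z); print(n,np.round(p,1),k,b,P[n].round(1))
    except Exception as e: print(n,e)
ims=cv2.imread('pics/scene0.png')[:,:,::-1]; S=cam('scene')
for n,f,z,box in [('red1',red,190,(246,154,258,166)),('blue1',blu,235,(258,132,280,157)),('red2',red,185,(218,194,228,206))]:
    try: p,k,b=cent(ims,box,f); print('scene',n,np.round(p,1),k,ptz(S,p,z).round(1))
    except Exception as e: print(n,e)
for a,b in(('red1','blue1'),('red1','orange'),('red2','post2'),('red2','plate')):
    d=P[b]-P[a]; print(a,b,np.hypot(*d[:2]),np.degrees(np.arctan2(d[1],d[0])))
# grey post top of rail1
d=np.load('topd.npy'); print('post1 depth',[pt(C,(u,v),d[v,u]).round(0) for u,v in((134,217),(137,218),(140,219),(372,216),(381,220),(386,221))])
E
```

```text
red1 [228.4 226.7] 7 (np.int64(228), np.int64(229), np.int64(225), np.int64(228)) [461.6  95.7 195. ]
blue1 [201.2 224.5] 71 (np.int64(194), np.int64(209), np.int64(220), np.int64(228)) [470.1 166.5 238. ]
orange [160.  220.7] 52 (np.int64(154), np.int64(168), np.int64(217), np.int64(224)) [482.8 278.4 238. ]
red2 [292.  204.5] 8 (np.int64(291), np.int64(293), np.int64(203), np.int64(206)) [520.6 -86.1 190. ]
grn [336.  212.1] 14 (np.int64(333), np.int64(339), np.int64(211), np.int64(213)) [ 496.5 -212.   183. ]
plate [348.6 214.2] 34 (np.int64(347), np.int64(350), np.int64(209), np.int64(219)) [ 489.6 -239.5  215. ]
ridge [325.9 210.8] 15 (np.int64(325), np.int64(327), np.int64(208), np.int64(213)) [ 500.8 -183.4  183. ]
post2 [382.4 221. ] 78 (np.int64(378), np.int64(387), np.int64(215), np.int64(225)) [ 468.3 -340.   192. ]
scene red1 [251.6 158.8] 5 [459.9 101.5 190. ]
scene blue1 [267.3 143.1] 63 [474.8 160.  235. ]
scene red2 [222.2 197.4] 5 [520.4 -84.4 185. ]
red1 blue1 71.28141422028442 83.12426439997286
red1 orange 183.86424686054121 83.37357564960888
red2 post2 259.17188196733537 -101.64975494019549
red2 plate 156.4417351061497 -101.43825883712299
post1 depth [array([495., 363., 195.]), array([492., 354., 198.]), array([489., 345., 199.]), array([ 483., -331.,  133.]), array([ 471., -337.,  189.]), array([ 468., -351.,  190.])]
```

Request:
{"api": "arm_command", "payload": {"steps": [24, -31, 20, 0, 0, -0.123, 100, 48, -62, 40, 0, 0, -0.247, 100, 72, -93, 60, 0, 0, -0.37, 100, 97, -124, 75, 0, 0, -0.494, 100, 121, -155, 75, 0, 0, -0.618, 100, 145, -186, 75, 0, 0, -0.741, 100, 170, -217, 75, 0, 0, -0.865, 100, 194, -250, 75, 0, 0, -0.988, 100, 218, -280, 75, 0, 0, -1.112, 100, 241, -308, 75, 0, 0, -1.236, 100], "newtons": 40}}

```text
time_s: 1.83
position: [472.2, 161.8, 306.6]
tcp_rot: [3.141, -0.0, 1.445]
contact_force: [-0.3, 1.4, 0.7]
width: 85.4
finger_force: 0.0
```

```bash
python3 - <<'E'
from m import *
st=state(); im,d=grab_frame('wrist'); C=cam('wrist',st); save('w0.png',im); np.save('w0.npy',d)
print(st['position'],st['tcp_rot'],st['joint_positions'],st['contact_force']); print(C[3]['mount'],C[3]['K'])
for l in('carrier_grip','rail1_end'):
    for r in spot_in('wrist',l)[:2]: print(l,r)
m=blu(*[im[...,i].astype(int) for i in range(3)]).astype(np.uint8); n,lab,s,c=cv2.connectedComponentsWithStats(m)
for i in range(1,n):
    if s[i,4]>60: print(s[i],c[i],np.median(d[lab==i]))
E
```

```text
[472.15957009 161.76384677 306.5898756 ] [ 3.14089951e+00 -2.43647821e-04  1.44481774e+00] [ 3.30126557e-01  1.93556933e-01 -3.11782295e-02  1.34533156e+00
 -8.65579963e-05  2.02690153e+00] [-0.28770627  1.3790763   0.70679209]
[[-1.62543964e-04  9.65582440e-01  2.60097147e-01  6.63500801e+01]
 [ 9.99999816e-01  4.86875493e-06  6.06860749e-04 -1.16662925e-02]
 [ 5.84707733e-04  2.60097198e-01 -9.65582263e-01 -1.42248664e+02]
 [ 0.00000000e+00  0.00000000e+00  0.00000000e+00  1.00000000e+00]] [[301.4327637    0.         256.48901789]
 [  0.         301.4327637  190.25639249]
 [  0.           0.           1.        ]]
carrier_grip {'position': [253.4, 179.2], 'score': 0.68}
rail1_end {'position': [254.9, 111.8], 'score': 0.94}
[ 237  160   33   65 1391] [253.03522646 193.57225018] 219.23175
[442 171  16  18 151] [448.38410596 178.82781457] 456.9861
[ 376  180   64   83 1118] [406.92039356 218.3255814 ] 470.29388
```

View pics/w0.png

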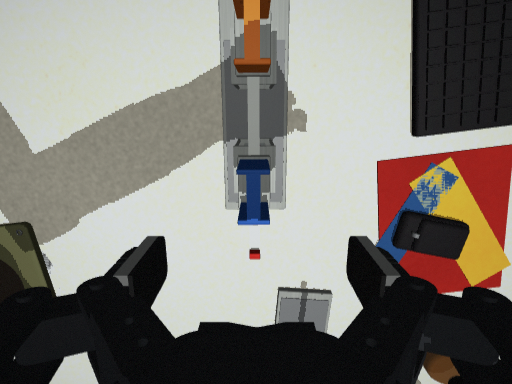

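The wrist view shows the blue handle at about (253,193), with its far flange at row 165 and its near one at row 214. The red stop is at (254,253), orange is above, and the jaws are at the bottom.

```bash
python3 - <<'E'
from m import *
from scipy.spatial.transform import Rotation as R
st=dict(position=[472.16,161.76,306.59],tcp_rot=[3.1409,-.00024,1.44482]); C=cam('wrist',st)
im=cv2.imread('pics/w0.png')[:,:,::-1]; d=np.load('w0.npy')
def cloud(f,box):
    x0,y0,x1,y1=box; s=im[y0:y1,x0:x1].astype(int); ys,xs=np.nonzero(f(*[s[...,i] for i in range(3)])); 
    return np.array([pt(C,(x+x0,y+y0),d[y+y0,x+x0]) for x,y in zip(xs,ys)])
for n,f,b in(('blue',blu,(230,150,280,235)),('or',red,(225,0,280,75)),('red',red,(245,245,265,262))):
    P=cloud(f,b); zt=np.percentile(P[:,2],90); Q=P[P[:,2]>zt-5]
    c=cv2.minAreaRect(Q[:,:2].astype(np.float32)); print(n,len(Q),'ztop',zt.round(1),'minrect',c,'mean',Q.mean(0).round(1))
# bar edges direction: bar between handles rows 80-150
L=[]
for v in range(78,150,6):
    row=d[v,225:285]; P=np.array([pt(C,(225+i,v),row[i]) for i in range(60)]); k=np.abs(P[:,2]-185)<8
    if k.sum()>3: L.append(P[k].mean(0))
L=np.array(L); print(L.round(1))
k=np.polyfit(L[:,1],L[:,0],1); print('dir deg',90-np.degrees(np.arctan(k[0])),'x at y162',np.polyval(k,162))
E
```

```text
blue 1006 ztop 241.3 minrect ((472.57000732421875, 187.0853729248047), (82.21235656738281, 23.01603889465332), 83.42027282714844) mean [470.4 167.9 241.1]
or 1197 ztop 241.5 minrect ((481.66265869140625, 260.4769592285156), (65.64702606201172, 23.17328643798828), 82.97699737548828) mean [483.  271.8 242.4]
red 79 ztop 195.1 minrect ((461.53759765625, 97.0887680053711), (6.882617950439453, 9.33536148071289), 82.6968002319336) mean [461.7  97.8 193.8]
[[480.3 252.6 184.7]
 [479.7 247.9 184.6]
 [479.1 243.2 184.9]
 [478.9 238.5 184.5]
 [478.2 233.7 184.6]
 [478.  228.8 184.7]
 [477.4 223.9 184.4]
 [476.8 219.  184.8]
 [476.1 214.  184.6]
 [475.5 209.  184.7]
 [474.8 203.9 184.8]
 [474.1 198.8 184.8]]
dir deg 83.6665295652926 x at y162 470.28696099214767
```

```bash
python3 - <<'E'
from m import *
st=dict(position=[472.16,161.76,306.59],tcp_rot=[3.1409,-.00024,1.44482]); C=cam('wrist',st)
d=np.load('w0.npy'); im=cv2.imread('pics/w0.png')[:,:,::-1]
for v in range(156,228,2): print(v,pt(C,(254,v),d[v,254]).round(1),im[v,254], 'wide' if abs(pt(C,(242,v),d[v,242])[2]-241)<4 else '')
E
```

```text
156 [473.5 189.5 193. ] [57 59 58] 
158 [473.3 188.1 194.8] [89 91 92] 
160 [473.2 187.3 200. ] [ 8 22 50] 
162 [473.3 187.4 210.9] [10 25 53] 
164 [473.4 187.3 219.5] [ 4 20 51] 
166 [473.5 187.6 229.7] [ 7 23 51] 
168 [473.5 187.3 235.9] [14 29 54] 
170 [473.5 186.8 240.4] [22 50 98] wide
172 [473.3 185.3 240.2] [ 23  52 103] wide
174 [473.2 184.2 241.9] [ 28  55 106] wide
176 [472.9 182.4 239.8] [ 27  55 106] 
178 [472.7 181.  240.3] [ 25  53 105] 
180 [472.6 179.9 241.6] [ 28  55 105] 
182 [472.3 177.8 238.9] [ 29  56 105] 
184 [472.2 176.8 240.6] [ 26  54 104] 
186 [472.  175.5 241.3] [ 26  54 105] 
188 [471.8 173.6 239.6] [ 25  52 105] 
190 [471.6 172.3 240.3] [ 26  54 104] 
192 [471.4 170.7 239.7] [ 27  54 105] 
194 [471.2 168.9 238.8] [ 27  53 104] 
196 [471.1 168.  240.9] [ 24  52 103] 
198 [470.9 166.5 240.6] [ 25  53 104] 
200 [470.7 165.3 241.6] [ 24  52 102] 
202 [470.5 163.8 241.6] [ 23  52 103] 
204 [470.3 161.9 240.5] [ 25  53 103] 
206 [470.1 160.5 240.6] [ 24  51 102] 
208 [469.9 159.3 241.6] [ 24  51 102] 
210 [469.7 157.8 241.6] [ 23  51 103] 
212 [469.5 155.8 240.2] [ 22  51 101] 
214 [469.3 154.4 240.6] [ 25  52 103] 
216 [469.1 152.7 240.3] [ 24  52 102] 
218 [468.9 151.2 240.4] [ 29  64 127] 
220 [468.7 149.5 239.8] [ 51  97 185] wide
222 [468.5 148.4 241.1] [ 53 100 186] wide
224 [468.3 146.6 240.5] [ 90 112 168] wide
226 [464.8 122.9 184.6] [216 219 221]
```

Request:
{"api": "arm_command", "payload": {"steps": [0, 3, -10, 0, 0, 0.01, 100, 0, 3, -25, 0, 0, 0.01, 100, 0, 3, -40, 0, 0, 0.01, 100, 0, 3, -55, 0, 0, 0.01, 100, 0, 3, -70, 0, 0, 0.01, 100, 0, 3, -82, 0, 0, 0.01, 100, 0, 3, -92, 0, 0, 0.01, 100, 0, 3, -99, 0, 0, 0.01, 100, 0, 3, -104, 0, 0, 0.01, 100, 0, 3, -104, 0, 0, 0.01, 100]}}

```text
time_s: 2.82
position: [469.8, 167.5, 201.1]
tcp_rot: [-3.14, 0.001, 1.464]
contact_force: [-0.2, 0.0, 0.1]
width: 85.7
finger_force: 0.0
```

```bash
python3 - <<'E'
from m import *
s=state(); print({k:np.round(s[k],3) for k in('time_s','position','tcp_rot','contact_force','width','joint_positions')})
E
```

```text
{'time_s': np.float64(2.817), 'position': array([469.836, 167.517, 201.146]), 'tcp_rot': array([-3.140e+00,  1.000e-03,  1.464e+00]), 'contact_force': array([-0.154,  0.002,  0.149]), 'width': np.float64(85.744), 'joint_positions': array([ 0.342,  0.232, -0.256,  1.084,  0.   ,  2.02 ])}
```

Request:
{"api": "arm_command", "payload": {"steps": [0, 0, 0, 0, 0, 0, 60, 0, 0, 0, 0, 0, 0, 30, 0, 0, 0, 0, 0, 0, 10, 0, 0, 0, 0, 0, 0, 0, 0, 0, 0, 0, 0, 0, 0, 0, 0, 0, 0, 0, 0, 0, 0, 0, 0, 0, 0, 0, 0, 0, 0, 0, 0, 0, 0, 0, 0, 0, 0, 0, 0, 0, 0, 0, 0, 0, 0, 0, 0, 0], "newtons": 50}}

```text
time_s: 3.65
position: [471.0, 166.9, 202.6]
tcp_rot: [3.142, -0.0, 1.462]
contact_force: [-2.1, 0.4, 5.1]
width: 9.6
finger_force: 49.7
```

Request:
{"api": "arm_command", "payload": {"steps": [0, 0, 2, 0, 0, 0, 0, 0, 0, 5, 0, 0, 0, 0, 0, 0, 9, 0, 0, 0, 0, 0, 0, 13, 0, 0, 0, 0, 0, 0, 17, 0, 0, 0, 0, 0, 0, 20, 0, 0, 0, 0, 0, 0, 22, 0, 0, 0, 0, 0, 0, 22, 0, 0, 0, 0, 0, 0, 22, 0, 0, 0, 0, 0, 0, 22, 0, 0, 0, 0]}}

```text
time_s: 4.48
position: [471.0, 166.8, 224.2]
tcp_rot: [-3.141, 0.0, 1.462]
contact_force: [-0.5, 0.3, -3.3]
width: 9.3
finger_force: 48.7
```

```bash
python3 - <<'E'
from m import *
s=state(); print({k:np.round(s[k],3) for k in('time_s','position','tcp_rot','contact_force','ft_torque','width')})
for n,es in(('top',((292,204.5),(348.6,214.2),(380,220))),('scene',None)):
    C=cam(n); ds=[]
    for i in range(3):
        im,d=grab_frame(n); ds.append(d)
    d=np.median(ds,0)
    vs,us=np.mgrid[0:384,0:512]; ok=d>0; P=np.full((384,512,3),np.nan)
    K,R,t,c=C; r=np.stack([(us-K[0,2])/K[0,0],-(vs-K[1,2])/K[1,1],-np.ones_like(us,float)],-1)
    P=(r*d[...,None])@R.T+t
    np.save(n+'P.npy',P); save(n+'2.png',im)
    # bar points in rough rail2 strip
    e=np.array([520.5,-85]); u=np.array([-.199,-.980]); q=P[...,:2]-e; a=q@u; b=q@np.array([-u[1],u[0]])
    for lo,hi in((-6,6),(12,50),(50,85),(170,235)):
        k=(a>lo)&(a<hi)&(np.abs(b)<9)&(P[...,2]>160)&(P[...,2]<205)
        if k.sum()>3:
            z=P[k][:,2]; print(n,(lo,hi),k.sum(),'z',np.percentile(z,[10,50,90]).round(1),'lat',np.median(b[k]).round(1),b[k].mean().round(1))
    k=(a>60)&(a<200)&(np.abs(b)<22)&(P[...,2]>200); 
    if k.sum(): print(n,'plate',k.sum(),np.percentile(a[k],[5,50,95]).round(1),b[k].mean(),P[k][:,2].max())
    k=(a>60)&(a<150)&(np.abs(b)<12)&(P[...,2]>165)
    e1=np.array([461.6,97]); u1=np.array([.115,.993]); q=P[...,:2]-e1; a1=q@u1; b1=q@np.array([-u1[1],u1[0]])
    for lo,hi in((-6,6),(10,40),(40,95),(10,95)):
        k=(a1>lo)&(a1<hi)&(np.abs(b1)<9)&(P[...,2]>165)&(P[...,2]<205)
        if k.sum()>3: print(n,'rail1',(lo,hi),k.sum(),np.percentile(P[k][:,2],[10,50,90]).round(1),np.median(b1[k]).round(1))
E
```

```text
{'time_s': np.float64(4.483), 'position': array([471.043, 166.807, 224.192]), 'tcp_rot': array([-3.141,  0.   ,  1.462]), 'contact_force': array([-0.527,  0.334, -3.272]), 'ft_torque': array([ 0.038,  0.065, -0.015]), 'width': np.float64(9.319)}
top (-6, 6) 9 z [181.7 185.6 187.2] lat 2.1 2.0
top (12, 50) 48 z [175.4 176.9 178.4] lat 2.2 2.3
top (50, 85) 44 z [174.5 176.4 177.9] lat 2.7 2.7
top (170, 235) 72 z [175.1 176.6 178.8] lat 3.1 3.1
top plate 61 [154.2 157.9 168.9] 2.3670610638692438 215.5935853732409
top rail1 (-6, 6) 12 [184.7 193.7 196.3] -1.7
top rail1 (10, 40) 36 [183.  185.  186.4] -1.5
top rail1 (40, 95) 12 [182.3 184.9 186.4] -1.9
top rail1 (10, 95) 48 [182.8 185.  186.4] -1.5
scene (-6, 6) 17 z [168.7 176.9 187.2] lat 6.1 3.9
scene (12, 50) 54 z [167.5 176.6 178.8] lat 5.6 4.5
scene (50, 85) 53 z [168.  176.2 178.6] lat 6.3 4.4
scene (170, 235) 108 z [167.6 176.1 178.3] lat 6.0 4.7
scene plate 49 [154.3 159.9 168.7] 5.965706096937386 214.4283067615968
scene rail1 (-6, 6) 19 [177.1 184.7 196.7] -4.1
scene rail1 (10, 40) 36 [178.5 185.2 188. ] -4.9
scene rail1 (40, 95) 34 [177.2 184.8 187.4] -4.8
scene rail1 (10, 95) 70 [177.9 185.  187.9] -4.9
```

Request:
{"api": "arm_command", "payload": {"steps": [-0.5, -4, 0, 0, 0, 0, 0, -1.5, -13, 0, 0, 0, 0, 0, -3, -27, 0, 0, 0, 0, 0, -5, -43, 0, 0, 0, 0, 0, -6.5, -59, 0, 0, 0, 0, 0, -8.5, -75, 0, 0, 0, 0, 0, -10, -91, 0, 0, 0, 0, 0, -12, -107, 0, 0, 0, 0, 0, -13.5, -121, 0, 0, 0, 0, 0, -14.5, -130, 0, 0, 0, 0, 0]}}

```text
time_s: 5.62
position: [456.0, 34.9, 224.4]
tcp_rot: [-3.141, 0.001, 1.46]
contact_force: [0.1, 0.2, -2.9]
width: 9.5
finger_force: 48.6
```

Request:
{"api": "arm_command", "payload": {"steps": [5, -4, 0, 0, 0, -0.01, 0, 15, -12, 0, 0, 0, -0.025, 0, 26, -20, 0, 0, 0, -0.045, 0, 38, -30, 0, 0, 0, -0.06, 0, 50, -39, -2, 0, 0, -0.075, 0, 62, -48, -4, 0, 0, -0.085, 0, 70, -54, -6, 0, 0, -0.087, 0, 75, -58, -8, 0, 0, -0.087, 0, 77, -60, -8, 0, 0, -0.087, 0, 77, -60, -8, 0, 0, -0.087, 0]}}

```text
time_s: 6.45
position: [533.8, -23.4, 215.7]
tcp_rot: [-3.14, 0.0, 1.374]
contact_force: [-0.8, -0.0, -2.8]
width: 9.4
finger_force: 48.8
```

```bash
python3 - <<'E'
from m import *
s=state(); print({k:np.round(s[k],3) for k in('time_s','position','tcp_rot','contact_force','ft_torque','width')})
im,d=grab_frame('scene'); save('s3.png',im); im2,d2=grab_frame('wrist')
a=cv2.resize(im[110:290,130:310],None,fx=3,fy=3,interpolation=cv2.INTER_CUBIC)[:,:,::-1]
cv2.imwrite('pics/s3c.png',a); save('w3.png',im2)
E
```

```text
{'time_s': np.float64(6.45), 'position': array([533.754, -23.436, 215.742]), 'tcp_rot': array([-3.14 ,  0.   ,  1.374]), 'contact_force': array([-0.849, -0.011, -2.805]), 'ft_torque': array([ 0.011, -0.006,  0.06 ]), 'width': np.float64(9.429)}
```

View pics/s3c.png

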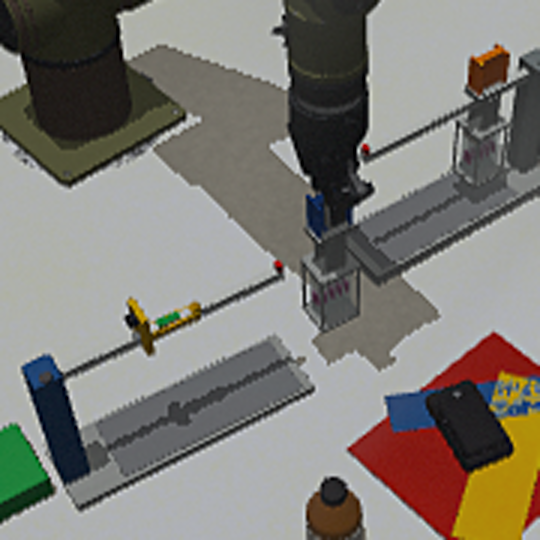

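View pics/w3.png

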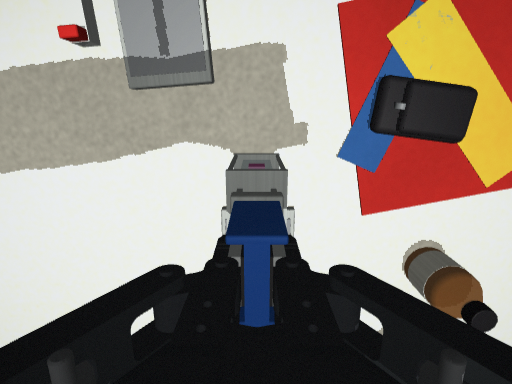

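The carrier hangs straight in the jaws, free of rail1. In the scene crop rail2's red stop is at (280,268) and the saddle at (335,235), so the carrier lies on the bar's extension. Threading now.

Request:
{"api": "arm_command", "payload": {"steps": [-1, -5, 0, 0, 0, 0, 0, -2.4, -12, 0, 0, 0, 0, 0, -4, -20, 0, 0, 0, 0, 0, -5.6, -28, 0, 0, 0, 0, 0, -7.2, -36, 0, 0, 0, 0, 0, -8.7, -44, 0, 0, 0, 0, 0, -10.3, -52, 0, 0, 0, 0, 0, -11.9, -60, 0, 0, 0, 0, 0, -13.1, -66, 0, 0, 0, 0, 0, -13.9, -70, 0, 0, 0, 0, 0]}}

```text
time_s: 7.38
position: [519.5, -94.2, 216.3]
tcp_rot: [-3.142, 0.0, 1.374]
contact_force: [-0.2, 0.4, -3.7]
width: 9.5
finger_force: 48.8
```

```bash
python3 - <<'E'
from m import *
s=state(); print({k:np.round(s[k],3) for k in('time_s','position','tcp_rot','contact_force','ft_torque','width')})
im2,d2=grab_frame('top'); im,d=grab_frame('scene'); w,dw=grab_frame('wrist'); save('w4.png',w)
a=cv2.resize(im[150:270,130:270],None,fx=4,fy=4,interpolation=cv2.INTER_CUBIC)[:,:,::-1]
cv2.imwrite('pics/s4c.png',a)
E
```

```text
{'time_s': np.float64(7.383), 'position': array([519.538, -94.152, 216.3  ]), 'tcp_rot': array([-3.142,  0.   ,  1.374]), 'contact_force': array([-0.221,  0.361, -3.668]), 'ft_torque': array([0.046, 0.013, 0.049]), 'width': np.float64(9.46)}
```

View pics/s4c.png

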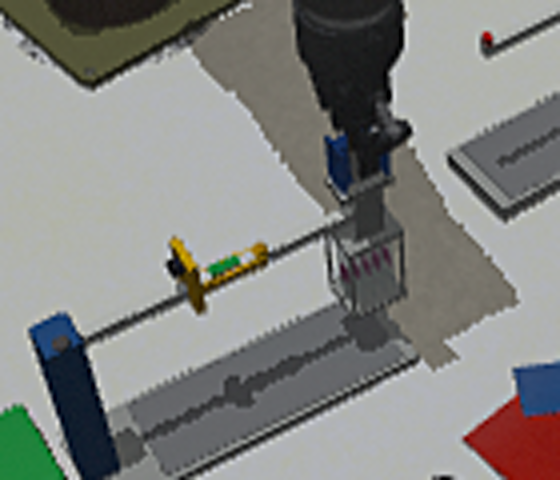

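The carrier is now over the bar, past the stop, with no extra force. Continuing along, clear of the ridge.

Request:
{"api": "arm_command", "payload": {"steps": [-1, -5, 0, 0, 0, 0, 0, -2.4, -12, 0, 0, 0, 0, 0, -4.4, -22, 0, 0, 0, 0, 0, -6.4, -32, 0, 0, 0, 0, 0, -8.3, -42, 0, 0, 0, 0, 0, -10.3, -52, 0, 0, 0, 0, 0, -12.3, -62, 0, 0, 0, 0, 0, -14.3, -72, 0, 0, 0, 0, 0, -15.9, -80, 0, 0, 0, 0, 0, -16.7, -84, 0, 0, 0, 0, 0]}}

```text
time_s: 8.37
position: [502.8, -178.6, 216.3]
tcp_rot: [3.141, 0.0, 1.373]
contact_force: [0.4, 0.3, -2.6]
width: 9.2
finger_force: 48.8
```

```bash
python3 - <<'E'
from m import *
s=state(); print({k:np.round(s[k],3) for k in('time_s','position','tcp_rot','contact_force','ft_torque','width')})
w,dw=grab_frame('wrist'); save('w5.png',w); C=cam('wrist',s)
L=[]
for v in range(0,200,8):
    P=np.array([pt(C,(u,v),dw[v,u]) for u in range(200,320)]); k=np.abs(P[:,2]-177)<6
    if 3<k.sum()<60: L.append(P[k].mean(0)); print(v,k.sum(),P[k].mean(0).round(1))
im=w.astype(int); k=red(im[...,0],im[...,1],im[...,2])&(dw<260)
print('red',np.argwhere(k).mean(0),k.sum())
E
```

```text
{'time_s': np.float64(8.367), 'position': array([ 502.778, -178.601,  216.315]), 'tcp_rot': array([3.141, 0.   , 1.373]), 'contact_force': array([ 0.428,  0.276, -2.578]), 'ft_torque': array([ 0.083, -0.049, -0.045]), 'width': np.float64(9.227)}
64 18 [521.  -89.6 176.1]
72 18 [520.2 -93.8 176.1]
80 18 [519.3 -98.  176.5]
88 18 [ 518.5 -102.2  176.3]
96 18 [ 517.6 -106.5  176.3]
104 18 [ 516.8 -110.9  176. ]
112 18 [ 515.9 -115.3  175.8]
120 16 [ 515.  -119.8  176.2]
128 16 [ 514.1 -124.3  176.2]
136 16 [ 513.2 -128.9  176. ]
144 16 [ 512.3 -133.5  176.3]
152 16 [ 511.3 -138.3  176. ]
160 16 [ 510.4 -143.1  176.1]
168 16 [ 509.4 -148.   176. ]
176 16 [ 508.4 -152.8  176.3]
184 16 [ 507.4 -157.9  176.1]
red [ 53.45955882 284.79779412] 272
```

View pics/w5.png

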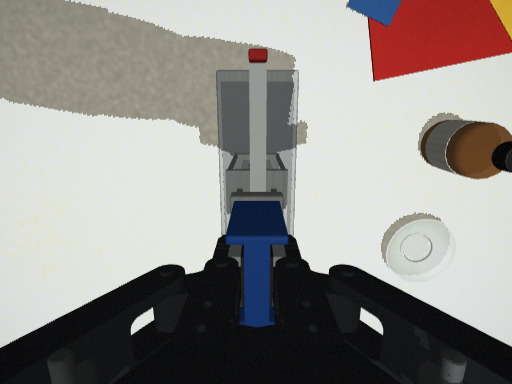

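The bar runs straight under the handle, with the red stop at (258,54), and lines up with the tool. Next I'll lower to about 11 mm of lift and approach the plate.

Request:
{"api": "arm_command", "payload": {"steps": [-0.5, -3, -1, 0, 0, 0, 0, -1.2, -6, -3, 0, 0, 0, 0, -1.8, -9, -5, 0, 0, 0, 0, -2.4, -12, -7, 0, 0, 0, 0, -3, -15, -9, 0, 0, 0, 0, -3.6, -18, -11, 0, 0, 0, 0, -4.2, -21, -11, 0, 0, 0, 0, -4.8, -24, -11, 0, 0, 0, 0, -5.4, -27, -11, 0, 0, 0, 0, -5.8, -29, -11, 0, 0, 0, 0]}}

```text
time_s: 9.25
position: [497.3, -206.6, 205.4]
tcp_rot: [3.141, 0.0, 1.375]
contact_force: [1.0, -0.2, -2.7]
width: 9.3
finger_force: 48.7
```

Request:
{"api": "arm_command", "payload": {"steps": [0, -0.2, 0, 0, 0, 0, 0, -0.1, -0.5, 0, 0, 0, 0, 0, -0.1, -0.7, 0, 0, 0, 0, 0, -0.2, -1, 0, 0, 0, 0, 0, -0.2, -1.2, 0, 0, 0, 0, 0, -0.3, -1.5, 0, 0, 0, 0, 0, -0.3, -1.7, 0, 0, 0, 0, 0, -0.4, -2, 0, 0, 0, 0, 0, -0.4, -2, 0, 0, 0, 0, 0, -0.4, -2, 0, 0, 0, 0, 0]}}

```text
time_s: 10.08
position: [496.8, -208.1, 205.3]
tcp_rot: [-3.142, -0.0, 1.375]
contact_force: [-0.8, 1.2, -3.5]
width: 9.4
finger_force: 48.7
```

Request:
{"api": "arm_command", "payload": {"steps": [0, -0.2, 0, 0, 0, 0, 0, -0.1, -0.4, 0, 0, 0, 0, 0, -0.1, -0.6, 0, 0, 0, 0, 0, -0.2, -0.8, 0, 0, 0, 0, 0, -0.2, -1, 0, 0, 0, 0, 0, -0.3, -1.2, 0, 0, 0, 0, 0, -0.3, -1.5, 0, 0, 0, 0, 0, -0.3, -1.5, 0, 0, 0, 0, 0, -0.3, -1.5, 0, 0, 0, 0, 0, -0.3, -1.5, 0, 0, 0, 0, 0]}}

```text
time_s: 10.92
position: [496.5, -209.6, 205.3]
tcp_rot: [-3.142, -0.0, 1.375]
contact_force: [0.1, -0.1, -2.5]
width: 9.4
finger_force: 48.7
```

```bash
cat > f.py <<'E'
from m import *
F=[];Q=[];P=[]
for i in range(4):
    s=state(); F.append(s['contact_force']);Q.append(s['ft_torque']);P.append(s['position']); grab_frame('scene')
print(s['time_s'],np.round(F,1).tolist(),np.mean(F,0).round(2),np.mean(Q,0).round(2),np.mean(P,0).round(2))
E
python3 f.py
```

```text
11.0667 [[0.1, -0.1, -2.5], [0.1, 0.5, -2.7], [-0.3, -0.4, -3.0], [0.1, -0.4, -3.2]] [-0.01 -0.13 -2.85] [-0.01  0.03  0.01] [ 496.54 -209.64  205.3 ]
```

Request:
{"api": "arm_command", "payload": {"steps": [0, -0.2, 0, 0, 0, 0, 0, -0.1, -0.4, 0, 0, 0, 0, 0, -0.1, -0.6, 0, 0, 0, 0, 0, -0.2, -0.8, 0, 0, 0, 0, 0, -0.2, -1, 0, 0, 0, 0, 0, -0.3, -1.2, 0, 0, 0, 0, 0, -0.3, -1.5, 0, 0, 0, 0, 0, -0.3, -1.5, 0, 0, 0, 0, 0, -0.3, -1.5, 0, 0, 0, 0, 0, -0.3, -1.5, 0, 0, 0, 0, 0]}}

```text
time_s: 11.95
position: [496.2, -211.1, 205.3]
tcp_rot: [-3.142, -0.0, 1.375]
contact_force: [0.2, 0.3, -2.8]
width: 9.3
finger_force: 48.7
```

Request:
{"api": "arm_command", "payload": {"steps": [0, -0.2, 0, 0, 0, 0, 0, -0.1, -0.4, 0, 0, 0, 0, 0, -0.1, -0.6, 0, 0, 0, 0, 0, -0.2, -0.8, 0, 0, 0, 0, 0, -0.2, -1, 0, 0, 0, 0, 0, -0.2, -1, 0, 0, 0, 0, 0, -0.2, -1, 0, 0, 0, 0, 0, -0.2, -1, 0, 0, 0, 0, 0, -0.2, -1, 0, 0, 0, 0, 0, -0.2, -1, 0, 0, 0, 0, 0]}}

```text
time_s: 12.78
position: [496.0, -212.1, 205.3]
tcp_rot: [-3.142, -0.0, 1.375]
contact_force: [0.1, 0.2, -3.0]
width: 9.4
finger_force: 48.7
```

```bash
python3 f.py
```

```text
12.9333 [[0.1, 0.2, -3.0], [-0.3, -0.3, -3.7], [-1.1, -0.7, -3.8], [0.4, -0.2, -3.1]] [-0.23 -0.25 -3.41] [-0.01  0.01  0.01] [ 496.04 -212.13  205.3 ]
```

Request:
{"api": "arm_command", "payload": {"steps": [0, -0.2, 0, 0, 0, 0, 0, -0.1, -0.4, 0, 0, 0, 0, 0, -0.1, -0.6, 0, 0, 0, 0, 0, -0.2, -0.8, 0, 0, 0, 0, 0, -0.2, -1, 0, 0, 0, 0, 0, -0.2, -1, 0, 0, 0, 0, 0, -0.2, -1, 0, 0, 0, 0, 0, -0.2, -1, 0, 0, 0, 0, 0, -0.2, -1, 0, 0, 0, 0, 0, -0.2, -1, 0, 0, 0, 0, 0]}}

```text
time_s: 13.82
position: [495.9, -213.1, 205.3]
tcp_rot: [3.142, -0.0, 1.375]
contact_force: [0.3, 0.1, -2.8]
width: 9.5
finger_force: 48.7
```

```bash
python3 f.py
```

```text
13.9667 [[0.3, 0.1, -2.8], [-0.4, 0.3, -3.0], [0.4, -0.1, -2.2], [0.0, 0.5, -3.8]] [ 0.07  0.22 -2.94] [ 0.   -0.01 -0.01] [ 495.85 -213.14  205.31]
```

Request:
{"api": "arm_command", "payload": {"steps": [0, -0.2, 0, 0, 0, 0, 0, -0.1, -0.4, 0, 0, 0, 0, 0, -0.1, -0.6, 0, 0, 0, 0, 0, -0.2, -0.8, 0, 0, 0, 0, 0, -0.2, -1, 0, 0, 0, 0, 0, -0.2, -1, 0, 0, 0, 0, 0, -0.2, -1, 0, 0, 0, 0, 0, -0.2, -1, 0, 0, 0, 0, 0, -0.2, -1, 0, 0, 0, 0, 0, -0.2, -1, 0, 0, 0, 0, 0]}}

```text
time_s: 14.85
position: [495.8, -213.6, 205.4]
tcp_rot: [3.141, -0.001, 1.375]
contact_force: [0.9, 4.8, -1.3]
width: 9.8
finger_force: 48.8
```

```bash
python3 f.py
```

```text
15.0 [[0.9, 4.8, -1.3], [1.2, 4.7, -1.2], [0.1, 4.9, -1.5], [0.6, 5.6, -2.1]] [ 0.68  5.01 -1.53] [ 1.11 -0.24 -0.01] [ 495.78 -213.56  205.36]
```

Contact with the plate at about 5 N. I'll back off 1.4 mm to mid-gap and lower.

Request:
{"api": "arm_command", "payload": {"steps": [0.1, 0.6, 0, 0, 0, 0, 0, 0.3, 1.3, 0, 0, 0, 0, 0, 0.4, 2, 0, 0, 0, 0, 0, 0.4, 2, -1, 0, 0, 0, 0, 0.4, 2, -2.5, 0, 0, 0, 0, 0.4, 2, -4, 0, 0, 0, 0, 0.4, 2, -5.5, 0, 0, 0, 0, 0.4, 2, -7, 0, 0, 0, 0, 0.4, 2, -7, 0, 0, 0, 0, 0.4, 2, -7, 0, 0, 0, 0]}}

```text
time_s: 15.88
position: [495.9, -212.2, 198.1]
tcp_rot: [-3.141, 0.0, 1.375]
contact_force: [-0.4, 0.8, -2.7]
width: 9.7
finger_force: 48.7
```

```bash
python3 f.py
```

```text
16.0333 [[-0.4, 0.8, -2.7], [0.3, -0.1, -2.5], [0.4, -1.1, -2.9], [-0.6, -0.5, -2.8]] [-0.08 -0.22 -2.76] [-0.   -0.02  0.01] [ 496.02 -212.19  198.27]
```

Request:
{"api": "arm_command", "payload": {"steps": [0, 0, -0.5, 0, 0, 0, 0, 0, 0, -1, 0, 0, 0, 0, 0, 0, -1.5, 0, 0, 0, 0, 0, 0, -2, 0, 0, 0, 0, 0, 0, -2.5, 0, 0, 0, 0, 0, 0, -3, 0, 0, 0, 0, 0, 0, -3.4, 0, 0, 0, 0, 0, 0, -3.4, 0, 0, 0, 0, 0, 0, -3.4, 0, 0, 0, 0, 0, 0, -3.4, 0, 0, 0, 0]}}

```text
time_s: 16.92
position: [496.1, -212.2, 195.0]
tcp_rot: [3.141, 0.0, 1.375]
contact_force: [0.4, 0.1, -2.7]
width: 9.9
finger_force: 48.8
```

```bash
python3 f.py
```

```text
17.0667 [[0.4, 0.1, -2.7], [0.4, 0.1, -1.0], [-0.3, 0.1, -1.4], [-0.2, -0.3, -2.7]] [ 0.05  0.02 -1.95] [0.02 0.   0.01] [ 496.1  -212.16  194.96]
```

Pad contact has begun, taking about 1 N of the weight. Lowering a little more.

Request:
{"api": "arm_command", "payload": {"steps": [0, 0, -0.2, 0, 0, 0, 0, 0, 0, -0.4, 0, 0, 0, 0, 0, 0, -0.6, 0, 0, 0, 0, 0, 0, -0.8, 0, 0, 0, 0, 0, 0, -1, 0, 0, 0, 0, 0, 0, -1.2, 0, 0, 0, 0, 0, 0, -1.4, 0, 0, 0, 0, 0, 0, -1.4, 0, 0, 0, 0, 0, 0, -1.4, 0, 0, 0, 0, 0, 0, -1.4, 0, 0, 0, 0]}}

```text
time_s: 17.95
position: [496.1, -212.2, 194.1]
tcp_rot: [3.141, 0.0, 1.375]
contact_force: [-1.5, 0.4, 5.3]
width: 9.9
finger_force: 50.1
```

```bash
python3 f.py
```

```text
18.1 [[-1.5, 0.4, 5.3], [-1.8, 0.9, 6.2], [-2.9, 0.7, 5.7], [-2.8, 1.0, 6.4]] [-2.25  0.72  5.89] [ 0.19  0.41 -0.01] [ 496.12 -212.18  194.1 ]
```

Seated on the bar. I'll relieve the press, then open.

Request:
{"api": "arm_command", "payload": {"steps": [0, 0, 0.3, 0, 0, 0, 0, 0, 0, 0.5, 0, 0, 0, 0, 0, 0, 0.5, 0, 0, 0, 0, 0, 0, 0.5, 0, 0, 0, 15, 0, 0, 0.5, 0, 0, 0, 25, 0, 0, 0.5, 0, 0, 0, 40, 0, 0, 0.5, 0, 0, 0, 60, 0, 0, 0.5, 0, 0, 0, 80, 0, 0, 0.5, 0, 0, 0, 80, 0, 0, 0.5, 0, 0, 0, 80], "newtons": 20}}

```text
time_s: 18.98
position: [496.1, -212.1, 194.0]
tcp_rot: [-3.142, -0.0, 1.375]
contact_force: [1.1, -0.4, -0.8]
width: 68.0
finger_force: 0.0
```

Request:
{"api": "arm_command", "payload": {"steps": [0, 0, 5, 0, 0, 0, 80, 0, 0, 13, 0, 0, 0, 80, 0, 0, 25, 0, 0, 0, 80, 0, 0, 40, 0, 0, 0, 80, 0, 0, 55, 0, 0, 0, 80, 0, 0, 70, 0, 0, 0, 80, 0, 0, 85, 0, 0, 0, 80, 0, 0, 98, 0, 0, 0, 80, 0, 0, 105, 0, 0, 0, 80, 0, 0, 108, 0, 0, 0, 80]}}

```text
time_s: 19.82
position: [496.8, -212.4, 304.0]
tcp_rot: [3.139, 0.001, 1.375]
contact_force: [-0.3, -0.1, -0.5]
width: 68.1
finger_force: 0.0
```

```bash
python3 f.py; python3 - <<'E'
from m import *
s=state(); w,d=grab_frame('wrist'); t,td=grab_frame('scene')
a=cv2.resize(t[165:275,130:250],None,fx=3.5,fy=3.5,interpolation=cv2.INTER_CUBIC); h=a.shape[0]
w2=cv2.resize(w[:,100:420],(int(320*h/384),h)); save('end.png',np.hstack([w2,a])); np.save('wend.npy',d); save('wend.png',w)
C=cam('wrist',s); print(s['position'])
for v in range(60,230,4): p=pt(C,(257,v),d[v,257]); print(v,p.round(1),w[v,257])
E
```

```text
19.9667 [[-0.3, -0.1, -0.5], [-0.1, 0.4, 0.3], [0.2, -0.5, -0.6], [0.8, 0.4, 0.1]] [ 0.14  0.05 -0.17] [-0.01 -0.03  0.01] [ 496.43 -212.31  302.99]
[ 495.74251839 -212.02486772  301.37332744]
60 [ 516.3 -108.8  176.6] [132 136 132]
64 [ 515.8 -111.7  176. ] [133 137 133]
68 [ 515.1 -114.8  176.7] [135 138 134]
72 [ 514.5 -117.8  176.4] [133 137 133]
76 [ 514.  -120.8  175.4] [135 138 134]
80 [ 513.3 -123.9  175.3] [136 139 135]
84 [ 512.7 -127.1  176.7] [136 138 134]
88 [ 512.1 -130.2  176.2] [135 139 135]
92 [ 511.5 -133.4  177.2] [136 140 135]
96 [ 510.8 -136.5  178.1] [137 141 136]
100 [ 510.2 -139.7  176.5] [138 141 137]
104 [ 509.6 -142.9  176.2] [139 142 138]
108 [ 508.9 -146.1  176.3] [139 144 139]
112 [ 508.3 -149.3  177. ] [138 141 137]
116 [ 507.6 -152.6  176.2] [138 142 137]
120 [ 507.  -155.9  176.1] [137 141 136]
124 [ 506.3 -159.3  175.7] [137 142 137]
128 [ 505.7 -162.5  176.6] [138 141 136]
132 [ 505.  -165.9  175.9] [136 140 135]
136 [ 504.3 -169.2  177.2] [136 141 136]
140 [ 503.7 -172.7  176.2] [137 141 135]
144 [ 503.  -176.2  175.7] [124 117  93]
148 [ 502.4 -179.2  179.5] [110  85  21]
152 [ 501.8 -182.2  182.6] [106  82  23]
156 [ 501.  -186.3  178.3] [104  81  24]
160 [ 500.3 -189.8  177.9] [61 63 62]
164 [ 499.8 -191.9  186.1] [45 54 68]
168 [ 499.8 -192.   204.3] [11 25 50]
172 [ 499.8 -192.   220.1] [ 8 21 50]
176 [ 499.8 -192.4  232.3] [25 52 98]
180 [ 499.1 -195.5  231.3] [ 26  54 104]
184 [ 498.6 -198.3  232.1] [ 28  53 103]
188 [ 498.  -201.3  231.7] [ 27  53 103]
192 [ 497.4 -204.1  232.1] [ 27  53 103]
196 [ 496.8 -207.3  231.5] [ 24  52 102]
200 [ 496.2 -210.2  231.8] [ 25  51 102]
204 [ 495.6 -213.3  231.7] [ 21  50 100]
208 [ 495.  -216.5  231. ] [ 24  51 101]
212 [ 494.4 -219.3  232. ] [ 25  52 101]
216 [ 493.8 -222.3  232. ] [ 50  95 180]
220 [ 493.2 -225.4  232.1] [ 50  95 181]
224 [ 492.7 -228.1  233.2] [ 49  93 179]
228 [ 492.  -231.5  232.5] [ 51  89 161]
```

View pics/end.png

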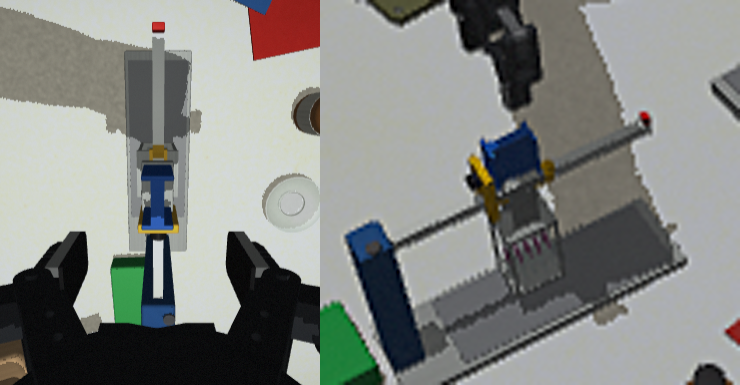

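The handle top is level at z = 232 mm, which is bar top + 56 mm, so the saddle is flush. The carrier hangs straight between the ridge and the plate, and the robot is clear.

```bash
python3 -c "
from cell import *
print(sign_off())"
```

```text
the job is handed in; nothing more can be done
None
```

The blue-handled carrier is seated in rail2's nest between the yellow ridge and the plate, hanging straight and released. The handle height shows the saddle flush with the bar, so the pad should be fully down. Plate contact was about 5 N, and the job was handed in at about 20 s.

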